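# Swap battery packs on the hand-blender chargers

## Robot

A 6-joint arm with a two-finger parallel gripper is mounted at the origin on the work surface. World frame = base frame: x ahead of the robot, y to its left, z up, the work surface at z = 0. Lengths are in m, angles in rad, forces in N, time in s.
With the tool pointing down it reaches from about 0.375 to 0.825 m from the base axis. Payload 5.5 kg.
Tool frame: the origin (TCP) lies at the very end of the fingers, on their centre line; the grasp point (between the pads) lies 19 mm behind it; z points along the fingers, y is the direction in which the jaws open and shut (so a half turn about z gives the same grasp; the last joint's range is limited). The gripper opens to 85 mm and grips with 20 to 120 N. Pads are 22 mm wide; open, the fingers measure 114 mm over their backs; the gripper's body (76 mm by 85 mm) begins 54 mm behind the grasp point. The pads swing forward as they close: fully open they stand 13 mm farther back than shut.
Start: joints at [1.323, 0.314, -0.047, 1.21, 0, 1.571], TCP at [0.147, 0.582, 0.231] pointing down, gripper open.
Joint ranges: [-2.67, 2.67], [-0.69, 1.73], [-1.03, 1.25], [-2.08, 2.16], [-1.42, 1.45], [-3.14, 3.14]. Speed limits (rad/s): [2.39, 2.39, 3.01, 3.14, 3.14, 3.14].

## Interface

Orientations are given as a unit quaternion [x, y, z, w].
In Python, from station import * gives the robot as it stands.
- The arm moves only by the tool move_arm, never from a script. Its arguments are lists of equal length, an entry for each row: "gripper": the opening, from 0 (shut) to 1 (fully open); "linear": the shift along the tool's x, y, z in units of 40 mm (1.0 is 40 mm), a list of three; "turn": the turn, a rotation vector about the tool's x, y, z in units of 6 degrees (1.0 is 6 degrees), a list of three. In form: {"gripper": [gripper, ...], "linear": [[x, y, z], ...], "turn": [[wx, wy, wz], ...]}. A call has 1 to 8 rows; each row is the pose to reach, as a shift and turn from the pose commanded when the call began, along the tool's axes at that moment; what a row does not reach only later rows make up. A row lasts 1/8 s, in which the tool goes at most 62.5 mm and 10.7 degrees, less where a joint would pass 70% of its speed; a pose out of reach is approached as far as the arm can. A call with a gripper value outside its range is refused whole. The fingers move at their own pace and stop on an object; "grip_force" is the grip in N (left out, the last holds). Time passes only in rows, so rows that repeat a pose let the fingers close. It gives the time, the measured TCP pose, the force and the opening at its end, in the units of the state.
- sense(): the state, without advancing time (a new reading comes with each control period).
- capture(name): name is "scene" or "top" or "wrist"; returns a dict with "img" (384x512x3 uint8, red, green, blue), "intrinsics" (3x3 intrinsics, pixels), "R" (3x3) and "t" (3): a world point X has camera coordinates R X + t; the wrist camera has in their place "mount" (4x4, takes a point from camera to tool coordinates, whose origin is the TCP and whose axes are the flange's). Camera axes: x right, y down, z forward; pixel columns grow to the right and rows downward; lengths in m; the calibration is good to about 2 mm. A picture is of the moment at which its call begins: read the wrist's pose just before it. There is no depth.
- finish_job(): hands the job in, once; it reports no verdict.
Trained networks look in a picture, given as the dict that the camera call returned (one of the last four; its "shot" number tells which), for a name from the list of things; names that differ only in an ending like _2 or _b are one class to them, and where a whole thing is asked for, a point or a joint stands for the part that bears it (a point fixed in the world has none). Each returns a list of dicts, best first, with "confidence" (0 to 1); they miss things now and then, are a little off and sometimes report something else, mostly with a low value. They report only what shows in the picture. A call takes as long as a camera call.
- look_for(name, picture): "rect" ([centre column, centre row, width, height] in pixels, round what is visible of it).
- cut_out(name, picture): "mask" (384x512 bool, what is visible of it) and "rect" ([centre column, centre row, width, height] in pixels, round what is visible of it).
- landmark_of(name, picture): "centre" ([column, row] in pixels: a listed point, or the origin of a listed thing).
The state is a dict: "time": time; "qpos": joint angles; "joint_velocities": joint speeds; "effort": joint torques, N m; "ee_pos": TCP position; "tcp_rot": TCP orientation; "contact_force": force on the tool from outside, world axes, zero at the start; "torque": the same for the moment, N m; "opening": opening from 0.0 (shut) to 1.0 (fully open).
Only numpy, scipy, OpenCV 4.12 (cv2) and the standard library are available. Lean on these libraries where they do the work, as an engineer would, in place of code of your own. Each camera call takes 0.05 s, during which the arm holds its last target. There are 200 camera calls.

## Task

Put the flat battery pack that lies on the counter to charge: set it nose first into the empty charging dock and push it in until the catch holds it when you let go. Push the charged pack in the other dock in once more so that it pops out, and leave it lying there popped out in its dock. Leave the other things on the counter where they are.

Things in the scene. Friction and masses are not known exactly. Their poses are not given: they have to be found in the camera images.
- flat_pack: the flat battery pack, loose on the counter: black block 120 mm long (its x) x 60 wide (y) x 32 high, about 0.22 kg, origin at the centre of its underside, +x to its nose, flat rear end at x = -60. Across the top at the nose runs a grey bar 10 thick and 10 high (top at 42).
- flat_rib (a point): on flat_pack: middle of the top of its grey grip rib, 58 mm above the underside at x = -27.5, y = 0 of the pack. The rib, 45 long (x) x 22 wide (y) x 26 high, stands on the rear half of the pack, clear on all sides.
- charged_pack: the charged pack, same shape and axes as flat_pack; it starts held in dock_a, nose (+x) in, its rib and rear end in the open.
- dock_a: the charger dock that holds the charged pack at the start; white and grey, fixed, 200 mm long (x) x 100 wide (y) x 80 high, origin at the centre of its underside. Packs go in along its +x on a deck 12 high, front edge at x = -100. Guide walls, tops at 25, leave a channel 66 wide, flaring to about 80 at the open front. Held: pack's origin at x = -27.5, rear end -87.5; popped out: -45 and -105.
- mouth_a (a point): on dock_a: deck level, middle of the hood's mouth, x = -10 of the dock. In front of it the deck is open above; the hood runs from here to the back, its roof's underside 58 over the deck, so a pack's nose goes under and its rib, whose front is 65 behind the nose, never needs to. The nose meets the spring carriage 25 inside this point.
- dock_b: the empty dock at the start, the same as dock_a in every way, axes and pack positions too. Which dock is on the left varies.
- mouth_b (a point): the same point on dock_b
- catch_a (a joint): how far dock_a's carriage is in, m: 0 out, about 0.0175 held (the start). Pushed to 0.027 or more (stop at 0.028) and let go it springs out to 0 with the pack; one more push to its stop would catch it again. Spring 5 N at 0, 8 N at the stop; with rubbing allow 12 N. Once in, a hook on it holds the pack's nose bar: pulling does not free it.
- catch_b (a joint): the same for dock_b; 0 at the start. Pushed till it stops at about 0.025 and let go, it stays held at about 0.0175; let go before 0.0245 it springs back out; pushed again from held it pops out.

How it is judged:
At the end, for the whole second after the job is handed in: The flat pack is held by dock_b's catch (carriage 14.5 to 20.5 mm in, pack's origin at x = -33 to -20 mm of the dock). dock_a's carriage is out (within 4 mm) and the charged pack popped out on its deck (origin at x = -85 to -38 mm). Both lie flat (about 0.1 rad), at rest (value of joint catch_b between 0.0145 and 0.0205 m and x of flat_pack in the frame of dock_b between -0.033 and -0.02 m and z of flat_pack in the frame of dock_b below 0.017 m and angle between flat_pack's own z axis and vertical below 0.1 rad and horizontal distance between flat_pack and dock_b below 0.035 m and value of joint catch_a below 0.004 m and x of charged_pack in the frame of dock_a between -0.085 and -0.038 m and z of charged_pack in the frame of dock_a below 0.02 m and horizontal distance between charged_pack and dock_a below 0.09 m and angle between charged_pack's own z axis and vertical below 0.15 rad and linear speed of each of flat_pack, charged_pack below 0.02 m/s); the robot touches nothing.
It fails at once if a bystander is moved more than 40 mm (distance of any of shaker, squeeze, mug, mix_bowl, turner, spice_can, stick_blender from where it was at the start of the episode above 0.04 m).
It also fails if it takes over 58 s, if anything falls off the work surface, if the arm or the gripper's body presses on something with over 40 N, if the wrist force passes 120 N, or if a joint passes its speed limit or range.

## Working session

There is one attempt and no reset: what is moved stays moved. The work goes in short steps, Python scripts to look and compute and a tool call to move; the robot and the scene stay as the last step left them, time stands still between calls to the robot, and variables do not carry over. Pictures are saved under pics/ and viewed, about 8 in all and at most 12, crops included, and the job is handed in when it is done.

Besides the shell and the picture viewer there is one more tool, called after "Request:" as name(argument=value, ...) on one line, values as JSON. move_arm: Moves the arm, as the interface text tells. Its arguments: {"type":"object","properties":{"gripper":{"type":"array"},"linear":{"type":"array"},"turn":{"type":"array"},"grip_force":{"type":"number"}},"required":["gripper","linear","turn"]}

```bash
mkdir -p pics; ls
python3 - <<'E'
from station import *
import cv2,numpy as np
s=sense();print(s)
for n in("scene","top"):
    p=capture(n);cv2.imwrite(f"pics/{n}0.png",p["img"][:,:,::-1])
    print(n,p["intrinsics"],p["R"],p["t"])
    for k in("flat_pack","flat_rib","charged_pack","dock_a","dock_b","mouth_a","mouth_b"):
        print(k,[(np.round(d["centre"],1).tolist(),round(d["confidence"],2)) for d in landmark_of(k,p)][:4])
a=cv2.imread("pics/scene0.png");b=cv2.imread("pics/top0.png")
cv2.imwrite("pics/both.png",np.vstack([a,b])[:, :])
E
```

```text
pics
{'time': 0.0, 'qpos': array([ 1.32295931e+00,  3.14236185e-01, -4.80481013e-02,  1.21018158e+00,
       -1.34866761e-05,  1.57083224e+00]), 'joint_velocities': array([ 0.00081083, -0.00133069,  0.00167697, -0.00127866,  0.00088333,
       -0.00093214]), 'effort': array([ 3.14730925e-03, -5.39587712e+01,  3.39753127e+01,  1.90143089e-02,
        6.60932928e-04, -1.65179529e-05]), 'ee_pos': array([0.14705288, 0.58112847, 0.23044204]), 'tcp_rot': array([ 1.23619378e-01,  9.92329357e-01, -8.29205436e-04, -9.64725586e-05]), 'contact_force': array([-0.25775073, -0.36296883,  0.14099758]), 'torque': array([-0.01301623, -0.02356808, -0.03021442]), 'opening': 0.995706136113402}
scene [[469.1507138    0.         260.55695984]
 [  0.         469.1507138  184.28316621]
 [  0.           0.           1.        ]] [[-0.08046546  0.99672387 -0.00817551]
 [ 0.58458737  0.04054718 -0.81031693]
 [-0.80733073 -0.06998183 -0.58593483]] [ 0.09534923 -0.23928152  1.59463659]
flat_pack [([180.4, 193.1], 0.92)]
flat_rib [([177.7, 169.4], 0.9)]
charged_pack []
dock_a [([264.0, 224.4], 0.79), ([349.3, 217.8], 0.57), ([176.3, 168.9], 0.22)]
dock_b [([264.0, 224.4], 0.79), ([349.3, 217.8], 0.57), ([176.3, 168.9], 0.22)]
mouth_a []
mouth_b []
top [[389.73806099   0.         256.47676389]
 [  0.         389.73806099 190.25372117]
 [  0.           0.           1.        ]] [[ 0.02840889 -0.99945557  0.01677792]
 [-0.99063863 -0.03039236 -0.13308419]
 [ 0.13352165 -0.01284008 -0.99096271]] [-0.08311642  0.50750774  0.85151936]
flat_pack [([344.9, 214.2], 0.61), ([150.7, 176.9], 0.33)]
flat_rib [([343.9, 218.9], 0.65)]
charged_pack [([155.6, 185.1], 0.61)]
dock_a [([242.2, 162.6], 0.89), ([155.7, 175.8], 0.86)]
dock_b [([242.2, 162.6], 0.89), ([155.7, 175.8], 0.86)]
mouth_a [([242.4, 164.8], 0.85), ([152.4, 177.4], 0.79), ([342.0, 220.9], 0.7)]
mouth_b [([242.4, 164.8], 0.85), ([152.4, 177.4], 0.79), ([342.0, 220.9], 0.7)]
```

View pics/scene0.png

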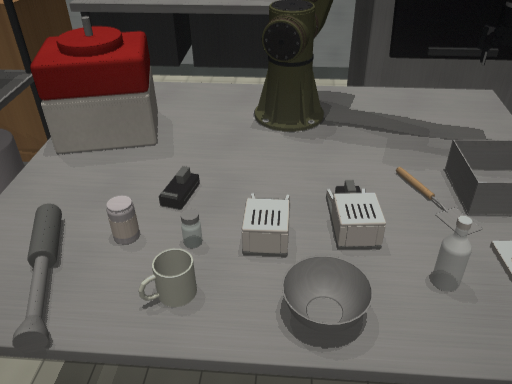

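View pics/top0.png

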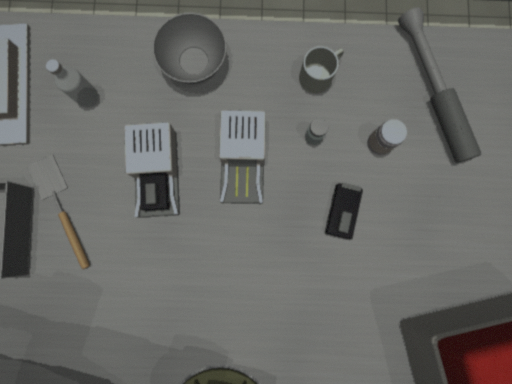

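The scene view shows the docks at (265,225) and (357,218), with the flat pack at (180,190). In the top view the empty dock_b is at (242,157), dock_a with its pack is at (152,170), and the flat pack is at (344,212) with its nose up the image (+x).

```bash
cat > h.py <<'E'
from station import *
import cv2,numpy as np
from scipy.spatial.transform import Rotation as Ro
def cam(p,s=None):
    if "R" in p: return p["intrinsics"],p["R"],p["t"]
    T=np.eye(4);T[:3,:3]=Ro.from_quat(s["tcp_rot"]).as_matrix();T[:3,3]=s["ee_pos"]
    E=np.linalg.inv(T@p["mount"]);return p["intrinsics"],E[:3,:3],E[:3,3]
def ray(c,uv):
    K,R,t=c;d=R.T@np.linalg.solve(K,[uv[0],uv[1],1]);return -R.T@t,d/np.linalg.norm(d)
def onz(c,uv,z):
    o,d=ray(c,uv);return o+d*(z-o[2])/d[2]
def proj(c,X):
    K,R,t=c;q=K@(R@np.asarray(X)+t);return q[:2]/q[2]
def tri(obs):
    A=0;b=0
    for c,uv in obs:
        o,d=ray(c,uv);P=np.eye(3)-np.outer(d,d);A=A+P;b=b+P@o
    return np.linalg.solve(A,b)
def shift(w,s): # world vector -> tool units
    return np.round(Ro.from_quat(s["tcp_rot"]).inv().apply(w)/0.04,3)
E
python3 - <<'E'
from h import *
p=capture("top");c=cam(p);q=capture("scene");e=cam(q)
np.set_printoptions(precision=4,suppress=True)
print("rib tri",tri([(c,(343.9,218.9)),(e,(177.7,169.4))]),"z58",onz(c,(343.9,218.9),.058),"fp",tri([(c,(344.9,214.2)),(e,(180.4,193.1))]))
print("b mouth",onz(c,(242.4,164.8),.012),"a mouth",onz(c,(152.4,177.4),.012))
for n,L in(("b hood",[(221,111),(265,111),(264,158),(220,158)]),("a hood",[(125,125),(170,123),(172,173),(127,175)])):
    print(n,[onz(c,u,.08)[:2] for u in L])
print("deck front b",onz(c,(222,203),.012),onz(c,(262,204),.012)," a",onz(c,(136,216),.012),onz(c,(179,215),.012))
for u in((341,184),(361,188),(354,239),(326,235)):print(onz(c,u,.032))
for n in("flat_pack","charged_pack"):
  for m in cut_out(n,p)[:2]:print(n,m["confidence"],cv2.minAreaRect(np.argwhere(m["mask"])[:,::-1].astype(np.float32)))
E
```

```text
rib tri [ 0.4496 -0.2675  0.0619] z58 [ 0.4489 -0.2618  0.058 ] fp [ 0.4637 -0.2748 -0.0025]
b mouth [ 0.5721 -0.0336  0.012 ] a mouth [0.5356 0.1751 0.012 ]
b hood [array([0.6781, 0.016 ]), array([ 0.6815, -0.0814]), array([ 0.5751, -0.0819]), array([0.572 , 0.0139])]
a hood [array([0.6391, 0.2248]), array([0.6469, 0.1268]), array([0.5356, 0.1161]), array([0.5282, 0.2124])]
deck front b [0.4805 0.0107 0.012 ] [ 0.481  -0.0821  0.012 ]  a [0.4446 0.2069 0.012 ] [0.4498 0.1085 0.012 ]
[ 0.5305 -0.2615  0.032 ]
[ 0.5227 -0.3075  0.032 ]
[ 0.4061 -0.2908  0.032 ]
[ 0.4132 -0.2276  0.032 ]
flat_pack 0.73 ((343.9410705566406, 210.75933837890625), (29.918846130371094, 54.16419219970703), 12.804265022277832)
flat_pack 0.44 ((151.3801727294922, 170.03347778320312), (94.56464385986328, 52.35599899291992), 86.90594482421875)
charged_pack 0.75 ((154.5, 191.0), (38.0, 29.0), 90.0)
```

Request:
move_arm(gripper=[1,1,1,1,1,1,1,1], linear=[[-1.1,-1.2,0],[-2.3,-2.5,0],[-3.4,-3.8,0],[-4.6,-5.0,0],[-5.7,-6.3,0],[-6.8,-7.6,0],[-8.0,-8.8,0],[-9.1,-10.1,0]], turn=[[0,0,0],[0,0,0],[0,0,0],[0,0,0],[0,0,0],[0,0,0],[0,0,0],[0,0,0]])

```text
time: 2.0
ee_pos: [0.3817, 0.1381, 0.2318]
tcp_rot: [0.123, 0.992, 0.0, 0.001]
contact_force: [1.2, 0.6, 0.4]
opening: 1.001
```

Run:
```python
from h import *
np.set_printoptions(precision=4,suppress=True)
s=sense();p=capture("wrist");c=cam(p,s);cv2.imwrite("pics/w1.png",p["img"][:,:,::-1])
print(s["ee_pos"],s["tcp_rot"],s["time"]);print(p["mount"],p["intrinsics"][0])
for k in("mouth_a","charged_pack","flat_rib"):
    for d in landmark_of(k,p):print(k,d["centre"],d["confidence"],onz(c,d["centre"],{"mouth_a":.012,"charged_pack":.012,"flat_rib":.07}[k]))
```

```text
[0.3817 0.1381 0.2318] [0.1234 0.9924 0.0004 0.0007] 2.0
[[-0.0005 -0.9599 -0.2802  0.0708]
 [ 1.     -0.0004 -0.0003  0.0004]
 [ 0.0002 -0.2802  0.9599 -0.1429]
 [ 0.      0.      0.      1.    ]] [287.0505   0.     255.0679]
mouth_a [176.5, 314.1] 0.72 [ 0.577 -0.033  0.012]
charged_pack [296.2, 252.2] 0.86 [0.5195 0.1634 0.012 ]
```

View pics/w1.png

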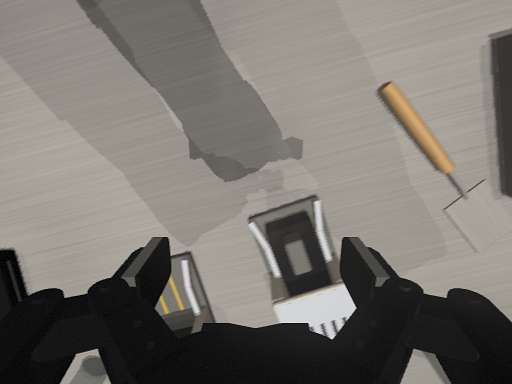

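The wrist view shows the charged pack's rib around (300,257), dock_a's hood edge running (273,303)-(350,285), and dock_b's front near (190,260). I'll work on dock_a first, since the arm is already there.

Run:
```python
from h import *
np.set_printoptions(precision=4,suppress=True)
s=sense();p=capture("wrist");c=cam(p,s)
im=p["img"][:,:,::-1].copy();cr=cv2.resize(im[190:310,235:365],None,fx=5,fy=5,interpolation=cv2.INTER_CUBIC);cv2.imwrite("pics/w1c.png",np.clip(cr.astype(float)*1.5,0,255).astype(np.uint8))
m=[d for d in cut_out("charged_pack",p)][:1]
for d in m:print(d["confidence"],cv2.minAreaRect(np.argwhere(d["mask"])[:,::-1].astype(np.float32)),d["rect"])
```

```text
0.75 ((299.3941345214844, 253.58392333984375), (79.45526123046875, 48.18577194213867), 70.01689147949219) [300.6, 253.5, 66.4, 84.4]
```

View pics/w1c.png

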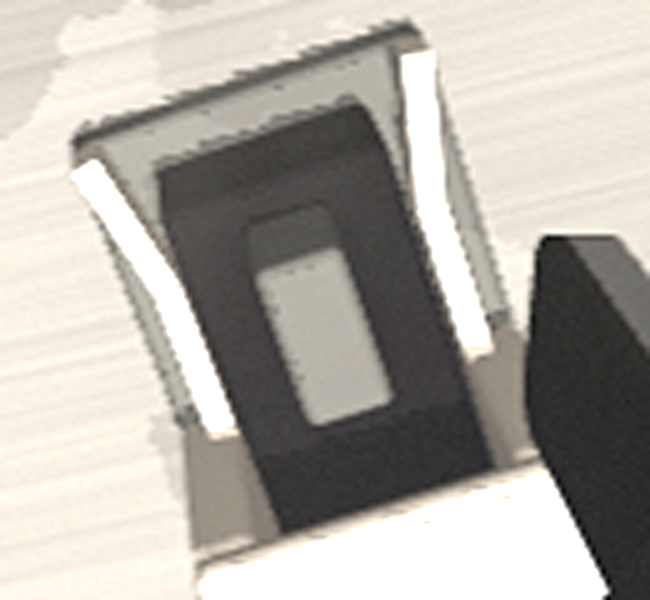

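The crop shows the charged pack's rib-top corners at about (258,272), (345,250), (393,403) and (318,426) in crop pixels. The deck front corners are at (80,135) and (410,30).

Run:
```python
from h import *
np.set_printoptions(precision=4,suppress=True)
s=sense();p=capture("wrist");c=cam(p,s);t=capture("top");ct=cam(t)
f=lambda u,z:onz(c,(u[0]/5+235,u[1]/5+190),z)
yaw=lambda a,b:np.degrees(np.arctan2(b[1]-a[1],b[0]-a[0]))
R=[f(u,.07) for u in((258,272),(345,250),(393,403),(318,426))]
for r in R:print(r)
rc=np.mean(R,0);rear=(R[0]+R[1])/2;fr=(R[2]+R[3])/2
print("rib c",rc,"yaw",yaw(rear,fr),"len",np.linalg.norm(fr-rear),"wid",np.linalg.norm(R[0]-R[1]))
uv=np.mean([(286.6,244.4),(304,240),(313.6,270.6),(298.6,275.2)],0)
print("tri with top", tri([(c,uv),(ct,(152,193))]), "top proj of rc",proj(ct,rc))
a,b=f((80,135),.012),f((410,30),.012);print("deck front",a,b,(a+b)/2,yaw(a,b)-90)
a,b=f((200,590),.08),f((545,470),.08);print("hood front",a,b,yaw(a,b)-90)
a,b=f((165,210),.044),f((285,530),.044);print("side",yaw(a,b)); a,b=f((380,150),.044),f((492,468),.044);print("side",yaw(a,b))
yr=Ro.from_quat(s["tcp_rot"]).as_matrix();print("tool y yaw",np.degrees(np.arctan2(yr[1,1],yr[0,1]))-90, shift(rc-s["ee_pos"],s))
g=cv2.resize(t["img"][:,:,::-1][100:250,110:380],None,fx=2.9,fy=2.9,interpolation=cv2.INTER_CUBIC);cv2.imwrite("pics/topc.png",np.clip(g*1.4,0,255).astype(np.uint8))
```

```text
[0.472  0.1557 0.07  ]
[0.4714 0.1766 0.07  ]
[0.5139 0.1797 0.07  ]
[0.5157 0.1609 0.07  ]
rib c [0.4932 0.1682 0.07  ] yaw 5.551267519667331 len 0.04330350823890322 wid 0.020854129131726636
tri with top [0.4947 0.1647 0.0628] top proj of rc [147.7053 192.3041]
deck front [0.4507 0.1174 0.012 ] [0.4433 0.2095 0.012 ] [0.447  0.1634 0.012 ] 4.610627142934305
hood front [0.5465 0.1238 0.08  ] [0.5338 0.2104 0.08  ] 8.353488898218046
side 5.458638517462289
side 6.725123048594757
tool y yaw -14.163556171894811 [-2.563  1.363  4.033]
```

View pics/topc.png

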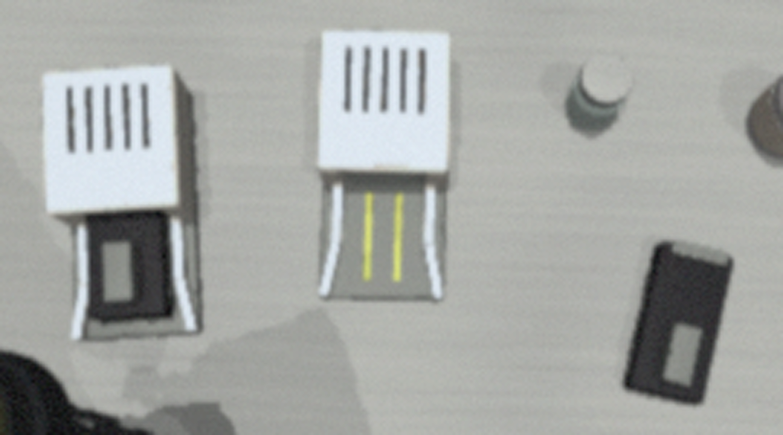

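Request:
move_arm(gripper=[0.7,0.7,0.7,0.7,0.7], linear=[[-0.8,0.45,0.8],[-1.6,0.9,1.6],[-2.5,1.38,2.5],[-2.5,1.38,2.5],[-2.5,1.38,2.5]], turn=[[0,0,-1.1],[0,0,-2.2],[0,0,-3.3],[0,0,-3.3],[0,0,-3.3]])

```text
time: 3.02
ee_pos: [0.4903, 0.1699, 0.1312]
tcp_rot: [-0.05, 0.999, -0.0, -0.001]
contact_force: [-0.0, -0.1, 1.0]
opening: 0.702
```

Run:
```python
from h import *
np.set_printoptions(precision=4,suppress=True)
s=sense();p=capture("top");c=cam(p);e=cam(capture("scene"))
yr=Ro.from_quat(s["tcp_rot"]).as_matrix();print("tool y yaw",np.degrees(np.arctan2(yr[1,1],yr[0,1]))-90)
print(shift(np.array([.4925,.167,.048])-s["ee_pos"],s))
f=lambda u,z:onz(c,(u[0]/2.9+110,u[1]/2.9+100),z)
yaw=lambda a,b:np.degrees(np.arctan2(b[1]-a[1],b[0]-a[0]))
for a,b,z in(((368,280),(369,195),.012),((397,280),(400,195),.012),((318,172),(322,30),.08),((448,172),(449,33),.08)):print("b",f(a,z),f(b,z),yaw(f(a,z),f(b,z)))
print("b front",f((320,300),.012),f((442,300),.012))
print("flat sides",yaw(f((626,385),.032),f((656,245),.032)),yaw(f((700,403),.032),f((732,262),.032)))
print("rib",[f(u,.058) for u in((676,322),(702,326),(692,388),(665,383))])
```

```text
tool y yaw 5.701524836189549
[-0.05  -0.076  2.08 ]
b [ 0.4966 -0.0233  0.012 ] [ 0.5659 -0.0217  0.012 ] 1.341982872333992
b [ 0.4973 -0.0465  0.012 ] [ 0.5667 -0.0468  0.012 ] -0.1917147526652464
b [0.5691 0.0145 0.08  ] [0.6796 0.016  0.08  ] 0.7675005419369801
b [ 0.5722 -0.083   0.08  ] [ 0.6806 -0.081   0.08  ] 1.067085026525953
b front [0.4794 0.0145 0.012 ] [ 0.4823 -0.083   0.012 ]
flat sides -11.862617632649874 -13.06443786150165
rib [array([ 0.4662, -0.2601,  0.058 ]), array([ 0.4638, -0.2799,  0.058 ]), array([ 0.4166, -0.2722,  0.058 ]), array([ 0.4198, -0.2517,  0.058 ])]
```

Request:
move_arm(gripper=[0.7,0.7,0.6,0,0,0,0], linear=[[-0.05,-0.07,1.2],[-0.05,-0.07,2.0],[-0.05,-0.07,2.05],[-0.05,-0.07,2.05],[-0.05,-0.07,2.05],[-0.05,-0.07,2.05],[-0.05,-0.07,2.05]], turn=[[0,0,0],[0,0,0],[0,0,0],[0,0,0],[0,0,0],[0,0,0],[0,0,0]], grip_force=60)

```text
time: 4.0
ee_pos: [0.4951, 0.1666, 0.0516]
tcp_rot: [-0.049, 0.999, 0.0, 0.002]
contact_force: [-1.3, -0.7, 7.7]
opening: 0.24
```

Request:
move_arm(gripper=[0,0,0,0], linear=[[-0.1,0,0],[-0.2,0,0],[-0.28,0,0],[-0.28,0,0]], turn=[[0,0,0],[0,0,0],[0,0,0],[0,0,0]])

```text
time: 4.5
ee_pos: [0.4968, 0.1664, 0.0514]
tcp_rot: [-0.049, 0.999, 0.0, -0.006]
contact_force: [-30.6, -3.9, 39.9]
opening: 0.241
```

Run:
```python
from h import *
np.set_printoptions(precision=4,suppress=True)
s=sense();print(s["ee_pos"],s["contact_force"],s["torque"],Ro.from_quat(s["tcp_rot"]).as_matrix())
p=capture("scene")["img"][120:290,280:450,::-1];w=capture("wrist")["img"][150:384,130:400,::-1]
r=lambda i:cv2.resize(i,(400,int(400*i.shape[0]/i.shape[1])),interpolation=cv2.INTER_CUBIC)
a,b=r(p),r(w);h=max(a.shape[0],b.shape[0]);z=np.zeros((h,800,3),np.uint8);z[:a.shape[0],:400]=a;z[:b.shape[0],400:]=b
cv2.imwrite("pics/stuck.png",np.clip(z*1.5,0,255).astype(np.uint8));print(sense()["contact_force"])
```

```text
[0.4968 0.1664 0.0514] [-30.6088  -3.8654  39.8935] [-0.9479  5.9568 -0.297 ] [[-0.9951 -0.098  -0.0127]
 [-0.098   0.9952 -0.0004]
 [ 0.0127  0.0009 -0.9999]]
[-31.4966  -3.8157  38.6158]
```

View pics/stuck.png

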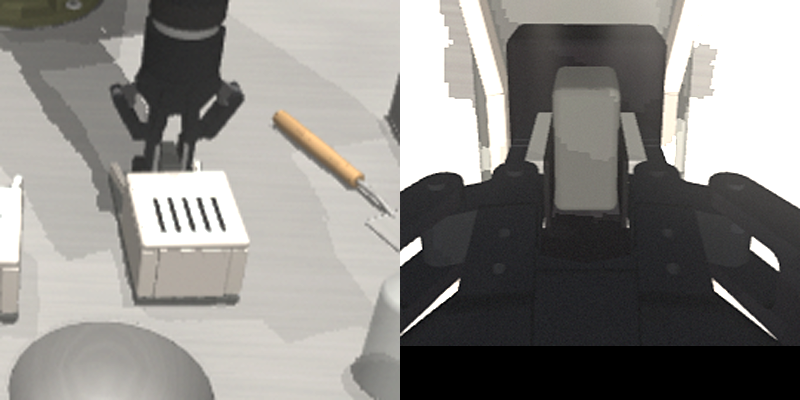

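Request:
move_arm(gripper=[0,0,0], linear=[[0,0,-0.1],[0,0,-0.2],[0,0,-0.2]], turn=[[0,0,0],[0,0,0],[0,0,0]])

```text
time: 4.97
ee_pos: [0.5006, 0.1665, 0.0566]
tcp_rot: [-0.049, 0.999, -0.0, -0.003]
contact_force: [-7.3, -0.4, -3.9]
opening: 0.241
```

Request:
move_arm(gripper=[0,0,0,0], linear=[[-0.1,0,0],[-0.2,0,0],[-0.25,0,0],[-0.25,0,0]], turn=[[0,0,0],[0,0,0],[0,0,0],[0,0,0]])

```text
time: 5.48
ee_pos: [0.5068, 0.167, 0.056]
tcp_rot: [-0.049, 0.999, -0.001, -0.007]
contact_force: [-18.4, -2.1, 6.0]
opening: 0.246
```

Request:
move_arm(gripper=[0.6,0.6,0.6,0.6,0.6,0.6,0.6], linear=[[-0.1,0,0],[0,0,-0.05],[0,0,-0.1],[0,0,-0.8],[0,0,-1.6],[0.5,0,-2.5],[1,0,-3]], turn=[[0,0,0],[0,0,0],[0,0,0],[0,0,0],[0,0,0],[0,0,0],[0,0,0]])

```text
time: 6.35
ee_pos: [0.4757, 0.1647, 0.1798]
tcp_rot: [-0.049, 0.999, 0.0, 0.002]
contact_force: [0.1, 0.1, -0.3]
opening: 0.598
```

Run:
```python
from h import *
np.set_printoptions(precision=4,suppress=True)
s=sense();print(s["ee_pos"],s["contact_force"])
w=capture("wrist");c=cam(w,s)
for d in landmark_of("charged_pack",w)+landmark_of("flat_rib",w):print(d["centre"],d["confidence"],onz(c,d["centre"],.012),onz(c,d["centre"],.07))
cv2.imwrite("pics/w2.png",np.clip(w["img"][:,:,::-1]*1.4,0,255).astype(np.uint8))
```

```text
[0.4757 0.1647 0.1798] [ 0.1377  0.0652 -0.3301]
[253.1, 193.8] 0.83 [0.5015 0.1653 0.012 ] [0.4835 0.1639 0.07  ]
[91.1, 240.3] 0.18 [ 0.5778 -0.021   0.012 ] [0.5455 0.0124 0.07  ]
```

View pics/w2.png

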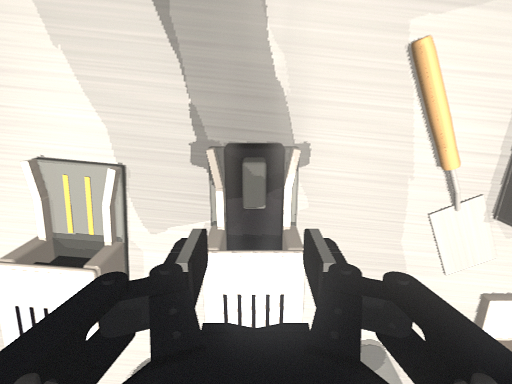

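The charged pack has popped out: its rear now overhangs dock_a's front edge (254,143), and its origin moved back 18 mm. Next is the flat pack.

Request:
move_arm(gripper=[0.7,0.7,0.7,0.7,0.7,0.7,0.7,0.7], linear=[[0.3,-1.5,0],[0.6,-3.0,0],[0.8,-4.5,0],[1.1,-6.0,0],[1.4,-7.5,0],[1.6,-9.0,0],[1.9,-10.6,0],[1.9,-10.6,0]], turn=[[0,0,0.5],[0,0,1],[0,0,1.5],[0,0,2],[0,0,2.5],[0,0,3],[0,0,3.03],[0,0,3.03]])

```text
time: 7.5
ee_pos: [0.4403, -0.2693, 0.1762]
tcp_rot: [0.113, 0.994, -0.0, -0.0]
contact_force: [-0.3, 1.1, 0.9]
opening: 0.697
```

Run:
```python
from h import *
np.set_printoptions(precision=4,suppress=True)
s=sense();print(s["ee_pos"],s["contact_force"]);R=Ro.from_quat(s["tcp_rot"]).as_matrix();print("yaw",np.degrees(np.arctan2(R[1,1],R[0,1]))-90)
w=capture("wrist");c=cam(w,s);e=cam(capture("scene"))
for d in landmark_of("flat_rib",w)[:2]:print(d["centre"],d["confidence"],onz(c,d["centre"],.058),tri([(c,d["centre"]),(e,(177.7,169.4))]))
for m in cut_out("flat_pack",w)[:1]:print(cv2.minAreaRect(np.argwhere(m["mask"])[:,::-1].astype(np.float32)))
cv2.imwrite("pics/w3.png",np.clip(w["img"][:,:,::-1]*1.4,0,255).astype(np.uint8))
```

```text
[ 0.4403 -0.2693  0.1762] [-0.2573  1.1481  0.8972]
yaw -12.924026559327856
[261.5, 184.8] 0.79 [ 0.4425 -0.2633  0.058 ] [ 0.4438 -0.2693  0.0592]
((262.0, 203.0), (116.0, 58.0), 90.0)
```

View pics/w3.png

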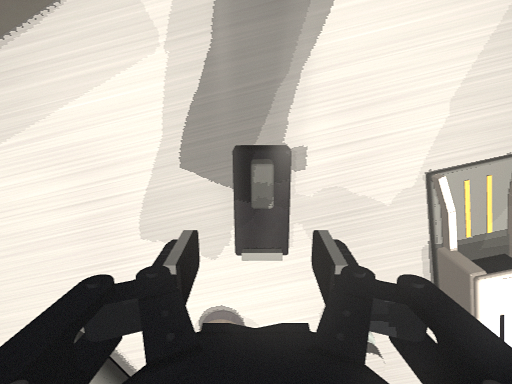

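The wrist view shows the flat pack aligned, its rib at (262,184) and its nose bar at (262,256). The rib height triangulates to 59 mm, which fits. I'll grasp it now.

Request:
move_arm(gripper=[0.7,0.7,0.7,0.7,0,0,0,0], linear=[[-0.02,0.16,1.2],[-0.02,0.16,2.4],[-0.02,0.16,3.4],[-0.02,0.16,3.4],[-0.02,0.16,3.4],[-0.02,0.16,3.4],[-0.02,0.16,3.4],[-0.02,0.16,3.4]], turn=[[0,0,0],[0,0,0],[0,0,0],[0,0,0],[0,0,0],[0,0,0],[0,0,0],[0,0,0]], grip_force=60)

```text
time: 8.7
ee_pos: [0.4446, -0.2599, 0.0436]
tcp_rot: [0.11, 0.994, -0.001, 0.002]
contact_force: [-0.9, 1.2, 6.4]
opening: 0.24
```

Request:
move_arm(gripper=[0,0,0,0,0,0,0,0], linear=[[0,0,-0.6],[0.2,0.4,-1.15],[0.6,1.4,-1.15],[1.0,2.6,-1.15],[1.5,3.9,-1.15],[1.9,4.9,-1.15],[2.05,5.3,-1.15],[2.05,5.3,-1.15]], turn=[[0,0,0],[0,0,-0.2],[0,0,-0.6],[0,0,-1.1],[0,0,-1.7],[0,0,-2.1],[0,0,-2.25],[0,0,-2.25]])

```text
time: 9.7
ee_pos: [0.4093, -0.0333, 0.0882]
tcp_rot: [-0.009, 1.0, -0.0, 0.001]
contact_force: [0.2, 0.3, -1.5]
opening: 0.238
```

Run:
```python
from h import *
np.set_printoptions(precision=4,suppress=True)
s=sense();print(s["ee_pos"],s["contact_force"],s["opening"]);R=Ro.from_quat(s["tcp_rot"]).as_matrix();print("yaw",np.degrees(np.arctan2(R[1,1],R[0,1]))-90)
p=capture("top");c=cam(p)
print("TCP proj",proj(c,s["ee_pos"]),"nose top exp",proj(c,s["ee_pos"]+[.085,0,-.012]))
im=p["img"][:,:,::-1][105:275,180:320];cv2.imwrite("pics/t4.png",np.clip(cv2.resize(im,None,fx=3.5,fy=3.5,interpolation=cv2.INTER_CUBIC)*1.4,0,255).astype(np.uint8))
```

```text
[ 0.4093 -0.0333  0.0882] [ 0.1654  0.3484 -1.5339] 0.23764722429483318
yaw 1.0544290766503792
TCP proj [239.0229 233.7125] nose top exp [240.5284 194.2971]
```

View pics/t4.png

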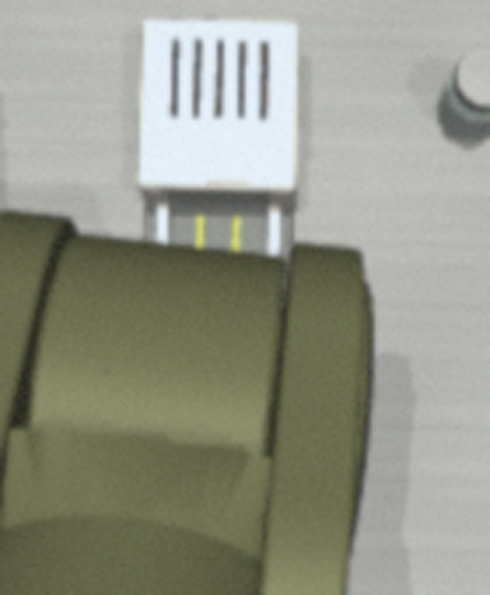

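The arm hides the pack in the top view. The dock channel's midline is at crop column 219, which agrees with y of about -0.0345. I'll check with the wrist camera.

Run:
```python
from h import *
w=capture("wrist");s=sense();c=cam(w,s)
for X in([.481,.0145,.012],[.481,-.083,.012],[.571,-.034,.012]):print(proj(c,X))
cv2.imwrite("pics/w4.png",np.clip(cv2.resize(w["img"][:,:,::-1],(800,600))*1.5,0,255).astype(np.uint8))
```

```text
[309.87287435 276.28953951]
[197.91338447 274.7110413 ]
[252.83741528 357.62148771]
```

View pics/w4.png

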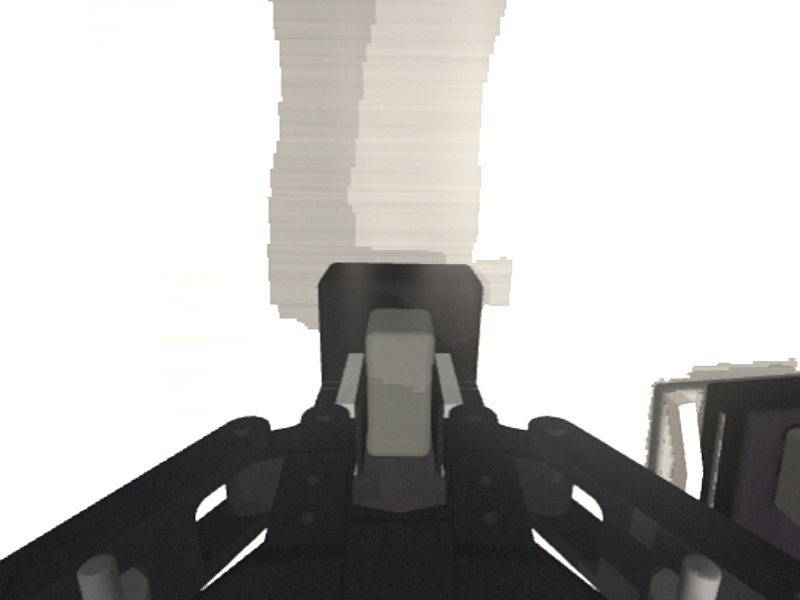

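The wrist view shows the rib centred at (400,385) and square in the jaws. I'll lower it and slide it in.

Request:
move_arm(gripper=[0,0,0,0,0,0,0,0], linear=[[0,-0.05,0.4],[0,-0.05,0.7],[-0.3,-0.05,0.7],[-0.7,-0.05,0.7],[-1.1,-0.05,0.72],[-1.5,-0.05,0.74],[-1.9,-0.05,0.76],[-2.2,-0.05,0.78]], turn=[[0,0,0],[0,0,0],[0,0,0],[0,0,0],[0,0,0],[0,0,0],[0,0,0],[0,0,0]])

```text
time: 10.8
ee_pos: [0.4985, -0.0348, 0.0561]
tcp_rot: [-0.008, 1.0, -0.0, 0.0]
contact_force: [-0.6, 0.7, -2.1]
opening: 0.24
```

Request:
move_arm(gripper=[0,0,0,0,0], linear=[[-0.2,0,0],[-0.4,0,0],[-0.6,0,-0.02],[-0.75,0,-0.04],[-0.75,0,-0.04]], turn=[[0,0,0],[0,0,0],[0,0,0],[0,0,0],[0,0,0]])

```text
time: 11.42
ee_pos: [0.5244, -0.0345, 0.0567]
tcp_rot: [-0.008, 1.0, -0.0, -0.003]
contact_force: [-5.5, -0.7, -1.2]
opening: 0.239
```

Request:
move_arm(gripper=[0,0,0,0,0], linear=[[-0.15,0,-0.02],[-0.3,0,-0.04],[-0.4,0,-0.06],[-0.45,0,-0.06],[-0.45,0,-0.06]], turn=[[0,0,0],[0,0,0],[0,0,0],[0,0,0],[0,0,0]])

```text
time: 12.05
ee_pos: [0.5374, -0.0343, 0.0575]
tcp_rot: [-0.008, 1.0, -0.0, -0.007]
contact_force: [-13.7, -1.6, 0.3]
opening: 0.238
```

Request:
move_arm(gripper=[0,0,0], linear=[[-0.1,0,-0.02],[-0.2,0,-0.03],[-0.2,0,-0.03]], turn=[[0,0,0],[0,0,0],[0,0,0]])

```text
time: 12.42
ee_pos: [0.5388, -0.0344, 0.0573]
tcp_rot: [-0.008, 1.0, -0.001, -0.013]
contact_force: [-29.6, -2.4, 10.4]
opening: 0.24
```

Request:
move_arm(gripper=[0.6,0.6,0.6,0.6,0.6,0.6,0.6], linear=[[0.0,0,0],[0.1,0,-0.05],[0.1,0,-0.2],[0.1,0,-0.9],[0.3,0,-1.8],[0.8,0,-2.8],[1.5,0,-3.2]], turn=[[0,0,0],[0,0,0],[0,0,0],[0,0,0],[0,0,0],[0,0,0],[0,0,0]])

```text
time: 13.3
ee_pos: [0.495, -0.0349, 0.1928]
tcp_rot: [-0.008, 1.0, -0.0, 0.003]
contact_force: [-0.1, -0.1, 0.0]
opening: 0.601
```

Run:
```python
from h import *
np.set_printoptions(precision=4,suppress=True)
s=sense();print(s["time"],s["ee_pos"],s["contact_force"])
w=capture("wrist");c=cam(w,s)
for k in("charged_pack","flat_rib"):
  for d in landmark_of(k,w)[:3]:print(k,d["centre"],d["confidence"],onz(c,d["centre"],.012 if k[0]=="c" else .07))
cv2.imwrite("pics/w5.png",np.clip(w["img"][:,:,::-1]*1.3,0,255).astype(np.uint8))
```

```text
13.3 [ 0.495  -0.0349  0.1928] [-0.1398 -0.0652  0.0369]
charged_pack [430.2, 180.5] 0.95 [0.5058 0.1692 0.012 ]
```

View pics/w5.png

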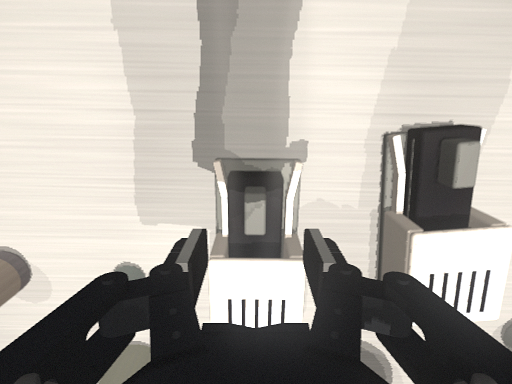

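The wrist view shows the flat pack's rear edge at (256,171), inside dock_b's front edge at row 159, as a held pack should be. The charged pack at (440,127) still overhangs its dock. I'll do a quick numeric check and then hand in.

Run:
```python
from h import *
np.set_printoptions(precision=4,suppress=True)
s=sense();w=capture("wrist");c=cam(w,s)
r=onz(c,(255.5,211),.07);print("rib centre",r,"dock x",r[0]-.581,"(held -0.055)","rear",onz(c,(256,171),.04)[0]-.581)
if -.062<r[0]-.581<-.046: print(finish_job())
```

```text
rib centre [ 0.5226 -0.0338  0.07  ] dock x -0.05840855445287507 (held -0.055) rear -0.09172309976572873
the job is handed in; nothing more can be done
None
```

I handed the job in at about 13 s of the 58 s allowed. Both packs looked right in the last wrist picture, but the hand-in gives no verdict.

- **Charged pack (dock_a):** I gripped its rib and pushed it in. The first push jammed because the gripper was also pressing down, reading about 31 N along the push and 40 N upward. That 40 N is right at the limit for pressing with the arm or gripper's body. I believe it was the fingers on the pack, but I could not confirm that. After I eased the height, it went in. On release it sprang out about 18 mm, measured right after release, and it still overhung the dock front in the last picture.
- **Flat pack (dock_b):** I gripped it by the rib, slid it in nose first, and pushed until it stopped hard at about 30 N. After release, the last check put its rib centre at x = -58 mm in the dock, where held should be -55. Its rear end measured about -92 mm, where held should be -87.5 and popped out would be -105.
- **Disagreements:** Those 3 to 4 mm differences are a little more than the 2 mm camera calibration error. The network also failed to find the flat pack's rib in that last picture, so I read its position from the picture by eye.
- **Other things:** The arm ended clear of both docks. I did not measure the other items on the counter, but no move went near them.

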